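# Drive the cork home with corker and mallet

### The job

Finish corking the bottle in the black stand: take the wooden mallet and drive the plunger of the hand corker on its mouth down with sharp blows until the cork inside is fully home, flush with the mouth; do not push the plunger with the gripper, and do not hit the bottle. Then put the mallet back down on the table, lift the corker straight off the bottle and stand it upright in the blue drip tray. Leave the other things on the table where they are.

Things in the scene. Friction and masses are not known exactly. Their poses are not given: they have to be found in the camera images.
- stand: Black round weighted stand, 140 mm across and 20 mm high, fixed to the table, with a green bottle (70 mm across) clamped upright in its rubber cup. Origin: centre of the underside, z up. The bottle's mouth is 140 mm above the origin; neck lip 31 mm across.
- cork (a joint): How far the cork has gone into the bottle, m: 0 = 24 mm of it stands out of the mouth, 0.024 = flush. Home is beyond 0.0215. It is hidden inside the corker's barrel, stays where it is driven (about 20 N of friction) and does not come back.
- corker: Loose hand corker, 0.4 kg, on the bottle's mouth: upright brown wooden barrel with steel ends, 49 mm across, 85 mm high, with a 20 mm deep socket below over the bottle's lip; a sprung plunger with a dark mushroom head 45 mm across stands out on top; lift it by the head's widest part, 124 mm above the origin. Origin: centre of the barrel's lower end (120 mm above stand's origin), z up.
- plunger (a joint): How far the corker's plunger is pressed down, m: 0 = up (its spring, 3 to 5 N, returns it), 0.0265 = the head sits hard on the barrel, which drives the cork home. It meets the cork after 3 mm plus the value of joint cork.
- plunger_top (a point): Top centre of the plunger's mushroom head, where it is struck: 133.5 mm above the corker's origin when the plunger is up.
- mallet: Loose beech mallet standing on its striking face: head an upright barrel 63 mm across and 72 mm high with two dark bands; flat-sided handle 18 mm wide and 24 mm high, its middle 36 mm above the face, reaching along -x from the head to 195 mm from the head's axis. Origin: centre of the lower (striking) face, z up. Weight 0.55 kg.
- mallet_grip (a point): A good place to hold the mallet's handle: 70 mm from the head's axis, 36 mm above the face.
- drip_tray: Shallow blue tray, 184 mm along its x and 160 mm along its y, fixed; floor 2 mm thick, rim 10 mm high. Origin: centre of the underside.
- glass: Bystander: glass tumbler with amber contents, 81 mm across, 93 mm high. Origin under its centre.
- tumbler: Bystander: aqua plastic cup, 92 mm across, 160 mm high. Origin under its centre.
- mill: Bystander: table shaker with a steel top, 44 mm across, 90 mm high. Origin under its centre.
- tub: Bystander: printed dessert tub, 72 mm across, 71 mm high. Origin under its centre.
Things that resemble listed ones, but are neither listed nor needed, are in the scene too. There is more than one size of the mallet; the one meant has the size given above.

How it is judged:
By the outcome, as a careful person would: the job done as asked, in the order asked, and still so for the second after the job is handed in, with the robot touching nothing.
It also fails if it takes over 67 s, if anything falls off the work surface, if the arm or the gripper's body presses on something with over 40 N, if the wrist force passes 120 N, or if a joint passes its speed limit or range.

### The arm

A 6-joint arm with a two-finger parallel gripper is mounted at the origin on a cart in front of the work surface, level with it; the furniture and walls round the work are solid. World frame = base frame: x ahead of the robot, y to its left, z up, the work surface at z = 0. Lengths are in m, angles in rad, forces in N, time in s.
With the tool pointing down it reaches from about 0.35 to 0.975 m from the base axis. Payload 7.1 kg.
Tool frame: the origin (TCP) lies at the very end of the fingers, on their centre line; the grasp point (between the pads) lies ctrl.hold_point_z behind it (ctrl.hold_point_z is the distance from the TCP to the grasp point, in m); z points along the fingers, y is the line along which they close (so a half turn about z gives the same grasp; the last joint's range is limited). The gripper opens to 88 mm and grips with 3 to 60 N. Pads are 20 mm wide; open, the fingers measure 115 mm over their backs; the gripper's body (75 mm by 178 mm) begins 61 mm behind the grasp point.
Start: joints at [1.2, 0.423, 1.63, -0, 1.089, -0.019], TCP at [0.215, 0.587, 0.223] pointing down, gripper open.
Joint ranges: [-3, 3], [-0.9, 2.11], [0.09, 2.58], [-1.31, 4.45], [0.11, 2.69], [-2.54, 2.54]. Speed limits (rad/s): [2.39, 2.39, 3.01, 3.14, 3.14, 3.14].

### API

Orientations are given as [roll, pitch, yaw] about the fixed x, y, z axes, in that order (R = Rz(yaw) Ry(pitch) Rx(roll)).
In Python, from cell import ctrl gives the robot as it stands. The module is installed in compiled form; this text tells all that it offers.
- The arm moves only by the tool drive_tool, never from a script. Its argument "plan" is a list of rows, each an object with "xyz": the shift along the tool's x, y, z in cm, a list of three; "rot": the turn, a rotation vector about the tool's x, y, z in rad, a list of three; "grip": the finger opening in cm, from 0 to 8.78. In form: [{"xyz": [tx, ty, tz], "rot": [ax, ay, az], "grip": grip}, ...]. A call has 1 to 10 rows; each row shifts and turns the commanded pose from where the row before left it, along the tool's axes as they then stand; what a row does not reach is not made up. A row lasts 1/10 s, in which the tool goes at most 50 mm and 8.59 degrees, less where a joint would pass 70% of its speed; a pose out of reach is approached as far as the arm can. A call with a gripper value outside its range is refused whole. The fingers move at their own pace and stop on an object; "grip_force" is the grip in N (left out, the last holds). Time passes only in rows, so rows that do not move let the fingers close. It gives the time, the measured TCP pose, the force, the opening and the grip force at its end, in the units of the state.
- ctrl.state(): the state, without advancing time (a new reading comes with each control period).
- ctrl.capture(name): name is "side" or "top"; returns the picture (384x512x3 uint8, blue, green, red); there is no depth.
- ctrl.get_calibration(name): a dict with "mtx" (3x3 intrinsics, pixels), "R" (3x3) and "t" (3): a world point X has camera coordinates R X + t. Camera axes: x right, y down, z forward; pixel columns grow to the right and rows downward; lengths in m; the calibration is good to about 2 mm. A picture is of the moment at which its call begins. get_calibration takes no time and is no camera call.
- ctrl.sign_off(): hands the job in; it is judged then, once.
Trained networks look in the newest picture that a camera, given by its name, has taken for a name from the list of things; names that differ only in an ending like _2 or _b are one class to them, and where a whole thing is asked for, a point or a joint stands for the part that bears it (a point fixed in the world has none). Each returns a list of dicts, best first, with "confidence" (0 to 1); they miss things now and then, are a little off and sometimes report something else, mostly with a low value. They report only what shows in the picture. A call takes as long as a camera call. They do not tell look-alikes from the thing itself.
- ctrl.spot_in(name, camera): "box" ([left, top, width, height] in pixels, round what is visible of it).
- ctrl.silhouettes(name, camera): "region" (384x512 bool, what is visible of it) and "box" ([left, top, width, height] in pixels, round what is visible of it).
The state is a dict: "clock": time; "q": joint angles; "joint_velocities": joint speeds; "joint_efforts": joint torques, N m; "tool_pos": TCP position; "tcp_rot": TCP orientation; "force": force on the tool from outside, world axes, zero at the start; "wrist_torque": the same for the moment, N m; "width": finger opening in m; "finger_force": force on a finger pad.
Only numpy, scipy, OpenCV 4.12 (cv2) and the standard library are available. Lean on these libraries where they do the work, as an engineer would, in place of code of your own. Each camera call takes 0.05 s, during which the arm holds its last target. There are 200 camera calls.

## Working session

There is one attempt and no reset: what is moved stays moved. The work goes in short steps, Python scripts to look and compute and a tool call to move; the robot and the scene stay as the last step left them, time stands still between calls to the robot, and variables do not carry over. Pictures are saved under pics/ and viewed, at most 10 in all, crops included, and the job is handed in when it is done.

Besides the shell and the picture viewer there is one more tool, called after "Request:" as name(argument=value, ...) on one line, values as JSON. drive_tool: Moves the arm, as the interface text tells. Its arguments: {"type":"object","properties":{"plan":{"type":"array","items":{"type":"object","properties":{"xyz":{"type":"array","items":{"type":"number"}},"rot":{"type":"array","items":{"type":"number"}},"grip":{"type":"number"}}}},"grip_force":{"type":"number"}},"required":["plan"]}

```bash
mkdir -p pics
cat > h.py <<'E'
import numpy as np, cv2
from cell import ctrl
def cal(c):
    k=ctrl.get_calibration(c); return np.array(k["mtx"]),np.array(k["R"]),np.array(k["t"]).ravel()
def px(c,X):
    K,R,t=cal(c); p=K@(R@np.array(X,float)+t); return p[:2]/p[2]
def atz(c,u,v,z):
    K,R,t=cal(c); d=R.T@np.linalg.solve(K,[u,v,1.]); o=-R.T@t; return o+d*(z-o[2])/d[2]
E
python3 - <<'E'
from h import *
np.set_printoptions(precision=3,suppress=True)
ims=[]
for c in("side","top"):
    im=ctrl.capture(c); cv2.imwrite(f"pics/{c}0.png",cv2.resize(im,(768,576)))
    K,R,t=cal(c); print(c,"cam pos",-R.T@t,"fwd",R[2],K[0,0])
    for n in["stand","corker","plunger","mallet","drip_tray","glass","tumbler","mill","tub"]:
        print(n,[(np.round(d["box"]).tolist(),round(d["confidence"],2)) for d in ctrl.spot_in(n,c)])
s=ctrl.state();print(s, ctrl.hold_point_z)
E
```

```text
side cam pos [ 1.831 -0.044  0.795] fwd [-0.89   0.062 -0.453] 417.14146673533435
stand [([238.0, 197.0, 26.0, 37.0], 0.84)]
corker [([234.0, 155.0, 18.0, 41.0], 0.74)]
plunger [([295.0, 194.0, 46.0, 31.0], 0.73), ([235.0, 158.0, 13.0, 11.0], 0.68)]
mallet [([295.0, 195.0, 45.0, 29.0], 0.7), ([178.0, 184.0, 26.0, 28.0], 0.65), ([110.0, 209.0, 46.0, 21.0], 0.51)]
drip_tray []
glass [([284.0, 222.0, 26.0, 38.0], 0.81)]
tumbler [([348.0, 200.0, 31.0, 55.0], 0.65)]
mill [([317.0, 224.0, 18.0, 32.0], 0.68)]
tub []
top cam pos [0.415 0.053 1.455] fwd [ 0.158 -0.018 -0.987] 419.35532820845617
stand [([248.0, 203.0, 43.0, 39.0], 0.59)]
corker [([267.0, 209.0, 22.0, 18.0], 0.76)]
plunger [([265.0, 206.0, 19.0, 18.0], 0.76)]
mallet [([358.0, 213.0, 45.0, 22.0], 0.82), ([316.0, 220.0, 23.0, 70.0], 0.63), ([159.0, 216.0, 57.0, 59.0], 0.18)]
drip_tray [([159.0, 215.0, 56.0, 59.0], 0.57)]
glass [([216.0, 149.0, 24.0, 25.0], 0.66), ([318.0, 225.0, 19.0, 61.0], 0.61)]
tumbler [([139.0, 143.0, 39.0, 37.0], 0.71)]
mill []
tub [([131.0, 183.0, 22.0, 23.0], 0.84)]
{'clock': 1.0, 'q': array([ 1.2  ,  0.423,  1.63 , -0.   ,  1.089, -0.019]), 'joint_velocities': array([-0.001,  0.001, -0.001,  0.001, -0.001,  0.001]), 'joint_efforts': array([ -0.001, -54.46 , -27.404,   0.064,   0.017,  -0.   ]), 'tool_pos': array([0.215, 0.587, 0.223]), 'tcp_rot': array([-3.142, -0.   ,  2.79 ]), 'force': array([ 0.547, -0.525,  0.694]), 'wrist_torque': array([ 0.01 , -0.031,  0.048]), 'finger_force': 0.0, 'width': 0.08775862130542911} 0.0187
```

View pics/side0.png

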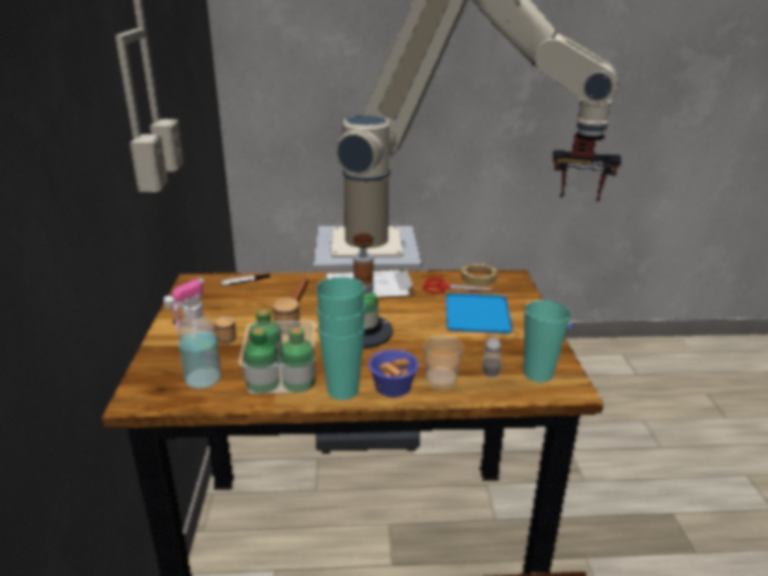

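View pics/top0.png

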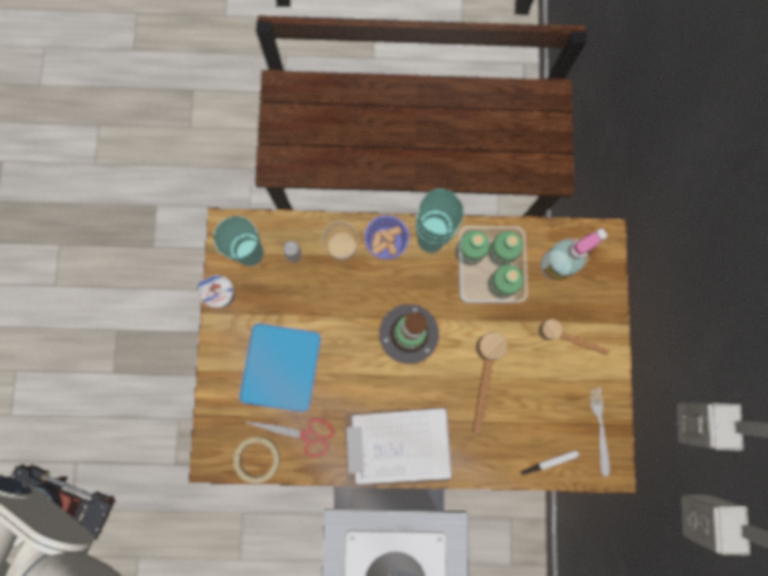

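The side view shows the corker at about (363,250) and the stand at (370,330). The top view shows the stand at (409,334), the large mallet's head at (491,346) with its handle to (480,430), a small mallet at (552,330), and the tray at (281,367).

Run:
```python
from h import *
np.set_printoptions(precision=4,suppress=True)
im=ctrl.capture("top"); cv2.imwrite("pics/top1.png",cv2.resize(im[190:300,150:420],None,fx=2.9,fy=2.9,interpolation=cv2.INTER_CUBIC))
def sil(n,c):
    for d in ctrl.silhouettes(n,c):
        m=d["region"].astype(bool)
        if m.any(): yield m,d
for n,z in[("mallet",.036),("stand",.02),("corker",.25),("plunger",.25),("drip_tray",.01)]:
    for m,d in sil(n,"top"):
        v,u=np.nonzero(m); P=np.array([atz("top",a,b,z)[:2] for a,b in zip(u,v)])
        r=cv2.minAreaRect((P*1000).astype(np.float32))
        print(n,round(d["confidence"],2),d["box"],"cent",P.mean(0),"rect mm",np.round(r[0]),np.round(r[1]),round(r[2],1))
# mallet head colours: light disc vs. handle, big mallet
K,R,t=cal("top")
ctrl.capture("side")
for n in("corker","plunger","stand"):
    for m,d in sil(n,"side"):
        v,u=np.nonzero(m); print("side",n,round(d["confidence"],2),d["box"],u.mean(),v.mean(), "top row u",u[v==v.min()].mean(),v.min())
```

```text
mallet 0.88 [360.4, 213.4, 45.4, 23.0] cent [ 0.5458 -0.3769] rect mm [ 546. -397.] [170.  50.] 77.0
mallet 0.58 [317.1, 222.6, 20.1, 64.9] cent [ 0.4691 -0.1975] rect mm [ 444. -182.] [ 67. 224.] 72.2
mallet 0.51 [190.7, 160.1, 10.9, 15.0] cent [0.724  0.2524] rect mm [725. 253.] [39. 34.] 2.6
mallet 0.45 [264.7, 206.2, 19.3, 17.6] cent [ 0.5666 -0.0324] rect mm [567. -33.] [48. 48.] 1.4
stand 0.89 [252.5, 201.6, 40.8, 38.3] cent [ 0.5396 -0.0162] rect mm [545. -19.] [138. 134.] 46.5
corker 0.64 [266.0, 207.0, 21.4, 17.2] cent [ 0.5392 -0.0179] rect mm [540. -18.] [44. 55.] 64.6
plunger 0.61 [269.0, 209.1, 13.7, 11.6] cent [ 0.5441 -0.0199] rect mm [544. -19.] [35. 38.] 1.4
drip_tray 0.82 [159.4, 214.5, 53.4, 59.3] cent [0.4602 0.2709] rect mm [462. 270.] [164. 185.] 82.3
drip_tray 0.4 [128.4, 182.7, 27.2, 21.3] cent [0.6312 0.4267] rect mm [630. 426.] [73. 73.] 21.9
side corker 0.59 [235.8, 155.9, 13.9, 38.5] 241.91355140186917 174.20093457943926 top row u 241.0 156
side plunger 0.44 [231.7, 153.5, 16.6, 19.8] 241.50641025641025 161.58333333333334 top row u 242.5 155
side stand 0.91 [238.7, 195.1, 20.7, 38.1] 248.89314516129033 215.12298387096774 top row u 246.0 195
```

View pics/top1.png

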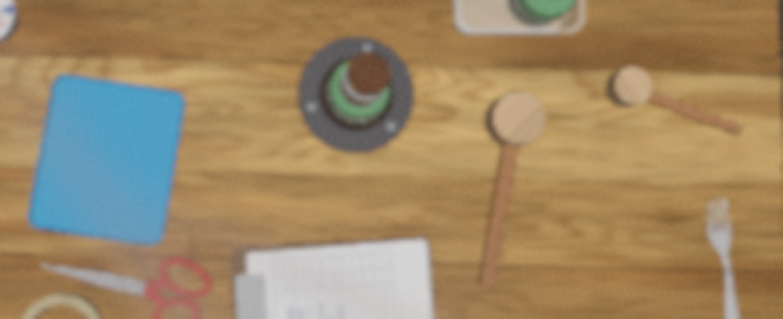

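```bash
cat >> h.py <<'E'
def go(xyz,yaw=None):
    "tool-frame shift (cm) from now to xyz, and tool z turn"
    from scipy.spatial.transform import Rotation as Ro
    s=ctrl.state(); R=Ro.from_euler("xyz",s["tcp_rot"])
    print("from",np.round(s["tool_pos"],4),np.round(s["tcp_rot"],3),"shift cm",np.round(100*R.inv().apply(np.array(xyz)-s["tool_pos"]),2), "" if yaw is None else round((s["tcp_rot"][2]-yaw+np.pi)%(2*np.pi)-np.pi,3))
E
python3 - <<'E'
from h import *
np.set_printoptions(precision=4,suppress=True)
f=lambda u,v,z:atz("top",150+u/2.9,190+v/2.9,z)
h=f(517,118,.072); e=f(487,285,.036+.0); print("head",h,"end",e,"len",np.hypot(*(h-e)[:2]))
print("diam big",np.ptp([f(488,118,.072)[1],f(545,118,.072)[1]]),"small",np.ptp([f(612,85,.05)[1],f(653,85,.05)[1]]))
d=(h-e)[:2]; d/=np.hypot(*d); yaw=np.arctan2(d[1],d[0]); g=h[:2]-.062*d; print("yaw",yaw,"grip",g)
print("plunger",f(368,72,.2535),"stand",f(356,95,.02))
print("side px of corker top pred",px("side",[*f(368,72,.2535)[:2],.2535]))
print("tray",f(107,160,.01))
go([.40,.25,.223]);
E
```

```text
head [ 0.5155 -0.2046  0.072 ] end [ 0.3265 -0.1762  0.036 ] len 0.19111892461082666
diam big 0.06519826752205077 small 0.04805252431417578
yaw -0.14912822448336444 grip [ 0.4542 -0.1953]
plunger [ 0.5444 -0.0223  0.2535] stand [ 0.5418 -0.0233  0.02  ]
side px of corker top pred [240.8997 157.5183]
tray [0.459  0.2678 0.01  ]
from [0.2154 0.5867 0.2227] [-3.142  0.     2.79 ] shift cm [-28.94 -25.25  -0.03]
```

Request:
drive_tool(plan=[{"xyz":[-3.62,-3.16,0]},{"xyz":[-3.62,-3.16,0]},{"xyz":[-3.62,-3.16,0]},{"xyz":[-3.62,-3.16,0]},{"xyz":[-3.62,-3.16,0]},{"xyz":[-3.62,-3.16,0]},{"xyz":[-3.62,-3.16,0]},{"xyz":[-3.62,-3.16,0]}])

```text
validation failed for argument at $.pl...
```

Request:
drive_tool(plan=[{"xyz":[-2.04,-3.99,0]},{"xyz":[-2.04,-3.99,0]},{"xyz":[-2.04,-3.99,0]},{"xyz":[-2.04,-3.99,0]},{"xyz":[-2.04,-3.99,0]},{"xyz":[-2.04,-3.99,0]},{"xyz":[-2.04,-3.99,0]},{"xyz":[-2.04,-3.99,0]},{"xyz":[-2.04,-3.99,0]},{"xyz":[-2.04,-3.99,0]}])

```text
validation failed for argument at $.pl...
```

Request:
drive_tool(plan=[{"rot":[0,0,0.147]},{"rot":[0,0,0.147]},{"rot":[0,0,0.147]},{"rot":[0,0,0.147]},{"rot":[0,0,0.147]},{"rot":[0,0,0.147]},{"rot":[0,0,0.147]},{"rot":[0,0,0.147]},{"rot":[0,0,0.147]},{"rot":[0,0,0.147]}])

```text
validation failed for argument at $.pl...
```

Request:
drive_tool(plan=[{"rot":[0,0,0.147]},{"rot":[0,0,0.147]},{"rot":[0,0,0.147]},{"rot":[0,0,0.147]},{"rot":[0,0,0.147]},{"rot":[0,0,0.147]},{"rot":[0,0,0.147]},{"rot":[0,0,0.147]},{"rot":[0,0,0.147]},{"rot":[0,0,0.147]}])

```text
validation failed for argument at $.pl...
```

Run:
```python
from h import *
go([.4542,-.1953,.0173],-.149); print(ctrl.state()["q"])
im=ctrl.capture("top"); cv2.imwrite("pics/top2.png",cv2.resize(im[190:300,240:360],None,fx=5,fy=5,interpolation=cv2.INTER_CUBIC))
```

```text
from [0.2154 0.5867 0.2227] [-3.142  0.     2.79 ] shift cm [-49.37 -65.18  20.54] 2.939
[ 1.19997174e+00  4.23144389e-01  1.62988383e+00 -3.76117288e-06
  1.08863161e+00 -1.90067307e-02]
```

View pics/top2.png

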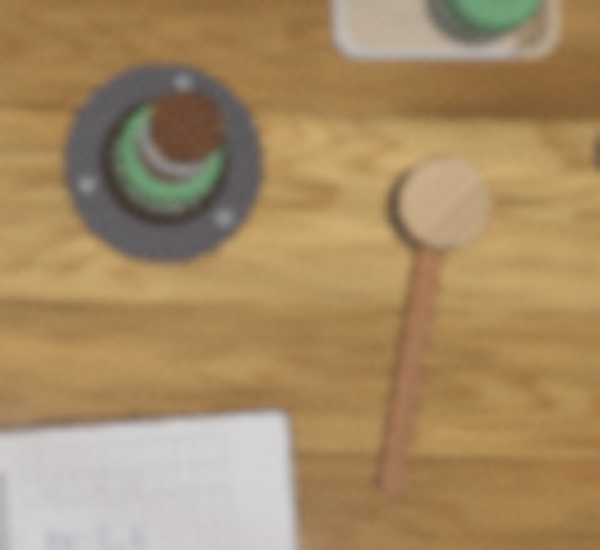

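The moves were refused because each row needs all its fields, so nothing has moved. The enlarged view shows the mallet's head at crop (442,203), its handle end at (393,490) and the plunger at (186,128).

Request:
drive_tool(plan=[{"xyz":[-3.62,-3.16,0],"rot":[0,0,0],"grip":8.7},{"xyz":[-3.62,-3.16,0],"rot":[0,0,0],"grip":8.7},{"xyz":[-3.62,-3.16,0],"rot":[0,0,0],"grip":8.7},{"xyz":[-3.62,-3.16,0],"rot":[0,0,0],"grip":8.7},{"xyz":[-3.62,-3.16,0],"rot":[0,0,0],"grip":8.7},{"xyz":[-3.62,-3.16,0],"rot":[0,0,0],"grip":8.7},{"xyz":[-3.62,-3.16,0],"rot":[0,0,0],"grip":8.7},{"xyz":[-3.62,-3.16,0],"rot":[0,0,0],"grip":8.7}])

```text
clock: 2.35
tool_pos: [0.4008, 0.2479, 0.223]
tcp_rot: [3.141, 0.001, 2.79]
force: [1.0, 0.0, 0.2]
width: 0.0872
finger_force: 0.0
```

Request:
drive_tool(plan=[{"xyz":[-2.04,-3.99,0],"rot":[0,0,0],"grip":8.7},{"xyz":[-2.04,-3.99,0],"rot":[0,0,0],"grip":8.7},{"xyz":[-2.04,-3.99,0],"rot":[0,0,0],"grip":8.7},{"xyz":[-2.04,-3.99,0],"rot":[0,0,0],"grip":8.7},{"xyz":[-2.04,-3.99,0],"rot":[0,0,0],"grip":8.7},{"xyz":[-2.04,-3.99,0],"rot":[0,0,0],"grip":8.7},{"xyz":[-2.04,-3.99,0],"rot":[0,0,0],"grip":8.7},{"xyz":[-2.04,-3.99,0],"rot":[0,0,0],"grip":8.7},{"xyz":[-2.04,-3.99,0],"rot":[0,0,0],"grip":8.7},{"xyz":[-2.04,-3.99,0],"rot":[0,0,0],"grip":8.7}])

```text
clock: 3.35
tool_pos: [0.4541, -0.1973, 0.2229]
tcp_rot: [3.142, 0.001, 2.789]
force: [0.7, -0.2, -0.4]
width: 0.0865
finger_force: 0.0
```

Request:
drive_tool(plan=[{"xyz":[0,0,0],"rot":[0,0,0.147],"grip":8.7},{"xyz":[0,0,0],"rot":[0,0,0.147],"grip":8.7},{"xyz":[0,0,0],"rot":[0,0,0.147],"grip":8.7},{"xyz":[0,0,0],"rot":[0,0,0.147],"grip":8.7},{"xyz":[0,0,0],"rot":[0,0,0.147],"grip":8.7},{"xyz":[0,0,0],"rot":[0,0,0.147],"grip":8.7},{"xyz":[0,0,0],"rot":[0,0,0.147],"grip":8.7},{"xyz":[0,0,0],"rot":[0,0,0.147],"grip":8.7},{"xyz":[0,0,0],"rot":[0,0,0.147],"grip":8.7},{"xyz":[0,0,0],"rot":[0,0,0.147],"grip":8.7}])

```text
clock: 4.35
tool_pos: [0.4542, -0.1953, 0.2228]
tcp_rot: [3.141, 0.0, 1.314]
force: [-0.0, 0.8, 0.7]
width: 0.087
finger_force: 0.0
```

Request:
drive_tool(plan=[{"xyz":[0,0,0],"rot":[0,0,0.147],"grip":8.7},{"xyz":[0,0,0],"rot":[0,0,0.147],"grip":8.7},{"xyz":[0,0,0],"rot":[0,0,0.147],"grip":8.7},{"xyz":[0,0,0],"rot":[0,0,0.147],"grip":8.7},{"xyz":[0,0,0],"rot":[0,0,0.147],"grip":8.7},{"xyz":[0,0,0],"rot":[0,0,0.147],"grip":8.7},{"xyz":[0,0,0],"rot":[0,0,0.147],"grip":8.7},{"xyz":[0,0,0],"rot":[0,0,0.147],"grip":8.7},{"xyz":[0,0,0],"rot":[0,0,0.147],"grip":8.7},{"xyz":[0,0,0],"rot":[0,0,0.147],"grip":8.7}])

```text
clock: 5.35
tool_pos: [0.4541, -0.1953, 0.2228]
tcp_rot: [3.142, -0.0, -0.156]
force: [0.0, -0.4, -0.2]
width: 0.0872
finger_force: 0.0
```

Run:
```python
from h import *
np.set_printoptions(precision=4,suppress=True)
f=lambda u,v,z:atz("top",240+u/5,190+v/5,z)
h=f(442,203,.072); e=f(393,490,.046); print("head",h,"end",e,"len",np.hypot(*(h-e)[:2]))
d=(h-e)[:2]; d/=np.hypot(*d); yaw=np.arctan2(d[1],d[0]); g=h[:2]-.062*d; print("yaw",yaw,"grip",g)
a,b=f(421,300,.048),f(396,460,.048); print("handle yaw",np.arctan2(*(a-b)[1::-1]), a,b)
print("plunger",f(186,128,.2535),"stand",f(164,163,.02))
go([*g,.0173],yaw); print(ctrl.state()["q"])
```

```text
head [ 0.5158 -0.205   0.072 ] end [ 0.3281 -0.1768  0.046 ] len 0.18985009258681557
yaw -0.14916973224194024 grip [ 0.4545 -0.1958]
handle yaw -0.15817249567731276 [ 0.4526 -0.1952  0.048 ] [ 0.3476 -0.1784  0.048 ]
plunger [ 0.5422 -0.0232  0.2535] stand [ 0.5424 -0.0234  0.02  ]
from [ 0.4541 -0.1953  0.2228] [ 3.142 -0.    -0.156] shift cm [ 0.04  0.04 20.55] -0.007
[-0.4302  0.2308  1.9133 -0.      0.9972  1.2969]
```

Request:
drive_tool(plan=[{"xyz":[0,0,4.1],"rot":[0,0,0],"grip":8.7},{"xyz":[0,0,4.1],"rot":[0,0,0],"grip":6},{"xyz":[0,0,4.1],"rot":[0,0,0],"grip":5},{"xyz":[0,0,4.1],"rot":[0,0,0],"grip":5},{"xyz":[0,0,4.1],"rot":[0,0,0],"grip":5},{"xyz":[0,0,0],"rot":[0,0,0],"grip":5},{"xyz":[0,0,0],"rot":[0,0,0],"grip":0},{"xyz":[0,0,0],"rot":[0,0,0],"grip":0},{"xyz":[0,0,0],"rot":[0,0,0],"grip":0},{"xyz":[0,0,0],"rot":[0,0,0],"grip":0}], grip_force=60)

```text
clock: 6.35
tool_pos: [0.4553, -0.1958, 0.0196]
tcp_rot: [3.141, -0.003, -0.15]
force: [-0.4, 1.0, -0.0]
width: 0.0213
finger_force: 0.1
```

Request:
drive_tool(plan=[{"xyz":[0,0,0],"rot":[0,0,0],"grip":0},{"xyz":[0,0,0],"rot":[0,0,0],"grip":0}])

```text
clock: 6.55
tool_pos: [0.455, -0.1956, 0.0191]
tcp_rot: [3.141, -0.002, -0.15]
force: [-2.0, 0.8, 11.0]
width: 0.0175
finger_force: 60.0
```

Request:
drive_tool(plan=[{"xyz":[0,0,-2],"rot":[0,0,0],"grip":0},{"xyz":[0,0,-3],"rot":[0,0,0],"grip":0},{"xyz":[0,0,-4],"rot":[0,0,0],"grip":0},{"xyz":[0,0,-4],"rot":[0,0,0],"grip":0},{"xyz":[0,0,-4],"rot":[0,0,0],"grip":0},{"xyz":[0,0,-4],"rot":[0,0,0],"grip":0},{"xyz":[0,0,-4],"rot":[0,0,0],"grip":0},{"xyz":[0,0,-4],"rot":[0,0,0],"grip":0},{"xyz":[0,0,-3],"rot":[0,0,0],"grip":0},{"xyz":[0,0,0],"rot":[0,0,0],"grip":0}])

```text
clock: 7.55
tool_pos: [0.4555, -0.1959, 0.3417]
tcp_rot: [3.139, -0.007, -0.15]
force: [-0.8, 0.2, -5.6]
width: 0.0176
finger_force: 60.0
```

Run:
```python
from h import *
np.set_printoptions(precision=4,suppress=True)
s=ctrl.state(); d=np.array([np.cos(s["tcp_rot"][2]),np.sin(s["tcp_rot"][2])])
print(s["force"],s["wrist_torque"],s["width"])
g=np.array([.5425,-.023])-.062*d
go([*g,s["tool_pos"][2]])
ims=[]
for c in("side","top"):
    im=ctrl.capture(c); h=s["tool_pos"].copy(); h[:2]+=.062*d; u,v=px(c,h).astype(int); print(c,u,v, h)
    ims.append(cv2.resize(im[v-40:v+40,u-50:u+50],None,fx=4,fy=4,interpolation=cv2.INTER_CUBIC))
cv2.imwrite("pics/m.png",np.hstack(ims))
```

```text
[-0.8244  0.2169 -5.6192] [ 0.0242  0.3747 -0.0389] 0.017583782042898538
from [ 0.4555 -0.1959  0.3417] [ 3.139 -0.007 -0.15 ] shift cm [ -0.18 -18.4   -0.04] 
side 184 129 [ 0.5168 -0.2052  0.3417]
top 347 223 [ 0.5168 -0.2052  0.3417]
```

View pics/m.png

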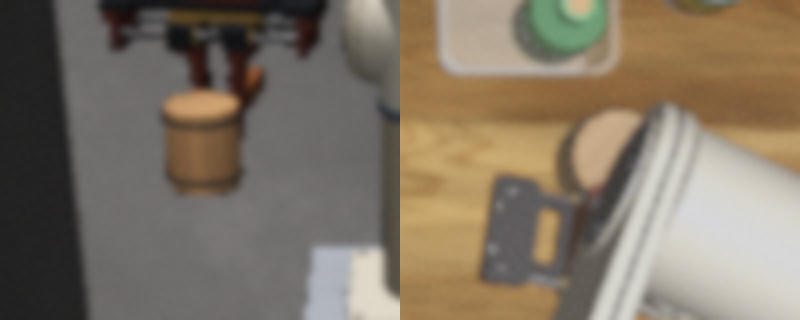

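The mallet hangs upright and level from the gripper, with its head at side crop (203,140). I'll move it over the plunger.

Request:
drive_tool(plan=[{"xyz":[0,-2.4,-0.5],"rot":[0,0,0],"grip":0},{"xyz":[0,-4,-0.8],"rot":[0,0,0],"grip":0},{"xyz":[0,-4,-0.8],"rot":[0,0,0],"grip":0},{"xyz":[-0.1,-4,0],"rot":[0,0,0],"grip":0},{"xyz":[-0.1,-3,0],"rot":[0,0,0],"grip":0},{"xyz":[0,-1,0],"rot":[0,0,0],"grip":0},{"xyz":[0,0,0],"rot":[0,0,0],"grip":0},{"xyz":[0,0,0],"rot":[0,0,0],"grip":0}])

```text
clock: 8.45
tool_pos: [0.479, -0.0137, 0.3573]
tcp_rot: [3.141, 0.003, -0.15]
force: [0.2, 0.3, -4.7]
width: 0.0178
finger_force: 60.0
```

Run:
```python
from h import *
s=ctrl.state(); y=s["tcp_rot"][2]; print(s["tool_pos"],s["tcp_rot"],s["tool_pos"][:2]+.0615*np.array([np.cos(y),np.sin(y)]),s["q"])
im=ctrl.capture("side"); cv2.imwrite("pics/s2.png",cv2.resize(im[90:230,180:310],None,fx=4,fy=4,interpolation=cv2.INTER_CUBIC))
K=px("side",[.5425,-.023,.2535]); print(K,px("side",[.5425,-.023,.343]),px("side",[.5425,-.023,.415]))
```

```text
[ 0.47895536 -0.013657    0.3572566 ] [ 3.14070171e+00  2.64328161e-03 -1.50061683e-01] [ 0.53976422 -0.0228512 ] [-5.29370931e-02  6.18404309e-02  1.78679229e+00 -6.55058219e-04
  1.29567721e+00  1.66809855e+00]
[240.68677315 157.29569586] [240.52203323 131.76986463] [240.38216312 110.09751775]
```

View pics/s2.png

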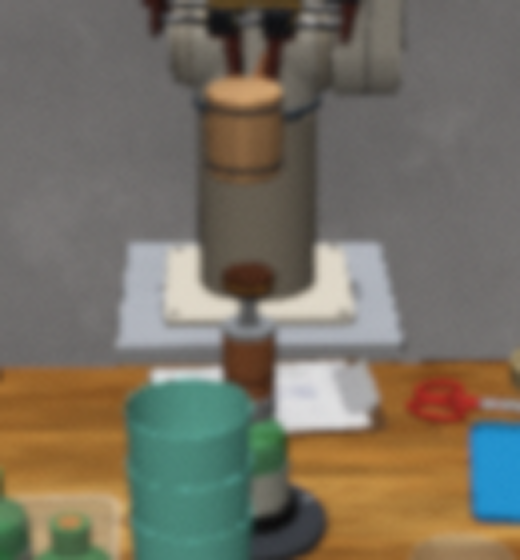

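Request:
drive_tool(plan=[{"xyz":[0.2,-0.3,0],"rot":[0,0,0],"grip":0},{"xyz":[0,0,4.5],"rot":[0,0,0],"grip":0},{"xyz":[0,0,5],"rot":[0,0,0],"grip":0}])

```text
clock: 8.8
tool_pos: [0.4842, -0.0113, 0.2646]
tcp_rot: [-3.141, -0.007, -0.152]
force: [1.6, 0.5, -0.1]
width: 0.0178
finger_force: 60.0
```

Request:
drive_tool(plan=[{"xyz":[0,0,-4.5],"rot":[0,0,0],"grip":0},{"xyz":[0,0,-5],"rot":[0,0,0],"grip":0},{"xyz":[0,0,0],"rot":[0,0,0],"grip":0}])

```text
clock: 9.1
tool_pos: [0.486, -0.0114, 0.3646]
tcp_rot: [-3.141, -0.011, -0.152]
force: [1.5, -1.1, -4.0]
width: 0.0179
finger_force: 60.0
```

Run:
```python
from h import *
s=ctrl.state(); print(s["tool_pos"],s["tcp_rot"],s["force"],s["wrist_torque"])
im=ctrl.capture("side"); cv2.imwrite("pics/s3.png",cv2.resize(im[90:230,180:310],None,fx=4,fy=4,interpolation=cv2.INTER_CUBIC))
```

```text
[ 0.48603702 -0.01138798  0.36461018] [-3.14058632 -0.01109088 -0.15172003] [ 1.48153108 -1.077126   -3.99066872] [ 0.085722    0.33253758 -0.0075952 ]
```

View pics/s3.png

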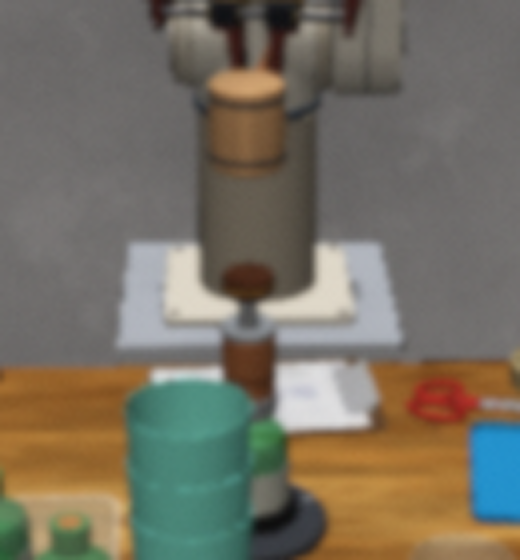

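The first blow landed and the mallet is still level in the grip. I'll strike deeper.

Request:
drive_tool(plan=[{"xyz":[-0.3,0,0],"rot":[0,0,0],"grip":0},{"xyz":[0,0,2],"rot":[0,0,0],"grip":0},{"xyz":[0,0,5],"rot":[0,0,0],"grip":0},{"xyz":[0,0,4.6],"rot":[0,0,0],"grip":0}])

```text
clock: 9.55
tool_pos: [0.4788, -0.0102, 0.2414]
tcp_rot: [-3.141, -0.002, -0.151]
force: [-6.3, 0.9, 21.0]
width: 0.0172
finger_force: 60.0
```

Request:
drive_tool(plan=[{"xyz":[0,0,-4.6],"rot":[0,0,0],"grip":0},{"xyz":[0,0,-5],"rot":[0,0,0],"grip":0},{"xyz":[0,0,0],"rot":[0,0,0],"grip":0},{"xyz":[0,0,0],"rot":[0,0,0],"grip":0}])

```text
clock: 9.95
tool_pos: [0.4785, -0.0101, 0.3381]
tcp_rot: [3.142, 0.0, -0.151]
force: [-0.6, 0.6, -6.4]
width: 0.0176
finger_force: 60.0
```

Request:
drive_tool(plan=[{"xyz":[0.3,0,-2],"rot":[0,0,0],"grip":0},{"xyz":[0,0,2.2],"rot":[0,0,0],"grip":0},{"xyz":[0,0,5],"rot":[0,0,0],"grip":0},{"xyz":[0,0,5],"rot":[0,0,0],"grip":0}])

```text
clock: 10.35
tool_pos: [0.4809, -0.0104, 0.2344]
tcp_rot: [-3.142, 0.0, -0.151]
force: [-10.3, 1.8, 61.3]
width: 0.0175
finger_force: 60.1
```

Request:
drive_tool(plan=[{"xyz":[0,0,-5],"rot":[0,0,0],"grip":0},{"xyz":[0,0,-5],"rot":[0,0,0],"grip":0},{"xyz":[0,0,-1],"rot":[0,0,0],"grip":0},{"xyz":[0,0,0],"rot":[0,0,0],"grip":0}])

```text
clock: 10.75
tool_pos: [0.4819, -0.0104, 0.3464]
tcp_rot: [-3.142, -0.001, -0.15]
force: [0.4, 0.3, -6.3]
width: 0.0181
finger_force: 60.0
```

Run:
```python
from h import *
s=ctrl.state(); print(s["tool_pos"],s["tcp_rot"],s["force"],s["wrist_torque"])
im=ctrl.capture("side"); cv2.imwrite("pics/s4.png",cv2.resize(im[90:230,180:310],None,fx=4,fy=4,interpolation=cv2.INTER_CUBIC))
```

```text
[ 0.48185232 -0.01044328  0.34639666] [-3.14151720e+00 -6.46388906e-04 -1.50362324e-01] [ 0.36745974  0.32924523 -6.29552293] [ 0.04332949  0.43357336 -0.0177985 ]
```

View pics/s4.png

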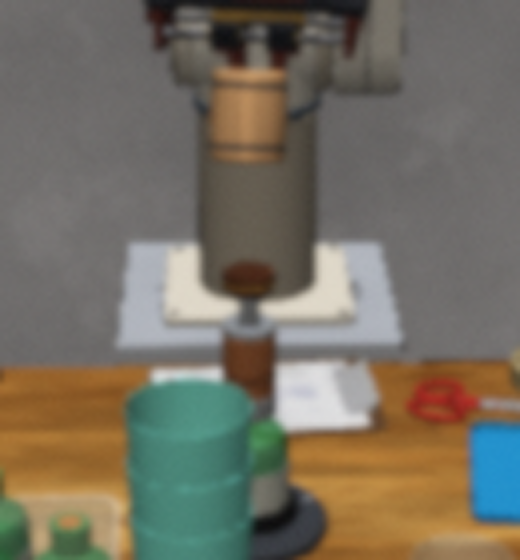

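The last blow reached about 61 N, but the head has tilted up some 17° in the grip: its top disc is edge-on at crop (250,72). I'll turn the tool to level the head and fit the tilt numerically.

Request:
drive_tool(plan=[{"xyz":[0.6,0,0],"rot":[0,0,0],"grip":0},{"xyz":[0.5,0,0],"rot":[0,-0.14,0],"grip":0},{"xyz":[0,0,0],"rot":[0,-0.14,0],"grip":0},{"xyz":[0,0,0],"rot":[0,0,0],"grip":0},{"xyz":[0,0,0],"rot":[0,0,0],"grip":0}])

```text
clock: 11.3
tool_pos: [0.4928, -0.0121, 0.3442]
tcp_rot: [3.141, 0.282, -0.151]
force: [-0.9, 0.5, -5.9]
width: 0.0177
finger_force: 60.0
```

```bash
cat > tilt.py <<'E'
from h import *
from scipy.spatial.transform import Rotation as Ro
def fit():
    s=ctrl.state(); R=Ro.from_euler("xyz",s["tcp_rot"]).as_matrix()
    ctrl.capture("side"); g=s["tool_pos"]-R[:,2]*ctrl.hold_point_z
    M=[d["region"].astype(bool) for d in ctrl.silhouettes("mallet","side")]
    up=-R[:,2]; best=[]
    a=np.linspace(0,2*np.pi,40)
    for th in np.arange(-.2,.7,.02):      # head-up tilt in the tool frame
      X=R[:,0]*np.cos(th)+up*np.sin(th); Z=up*np.cos(th)-R[:,0]*np.sin(th); Y=np.cross(Z,X)
      for L in (.054,.058,.062,.066):
       for off in (-.006,-.003,0,.003):
        c=g+L*X+off*Z
        P=[px("side",c+.0315*(X*np.cos(t)+Y*np.sin(t))+h*Z) for t in a for h in(-.036,.036)]
        m=np.zeros((384,512),np.uint8); cv2.fillConvexPoly(m,cv2.convexHull(np.round(np.array(P)*16).astype(np.int32)),1,shift=4); m=m>0
        best.append((max((m&k).sum()/(m|k).sum() for k in M),th,L,off,Z))
    best.sort(key=lambda b:-b[0])
    for b in best[:5]: print(np.round(b[0],3),"tilt in tool",round(b[1],2),b[2],b[3],"Z",np.round(b[4],3))
    print(s["tool_pos"],s["tcp_rot"],s["width"],s["q"])
if __name__=="__main__": fit()
E
python3 tilt.py
```

```text
Traceback (most recent call last):
  File "tilt.py", line 20, in <module>
    if __name__=="__main__": fit()
                             ~~~^^
  File "tilt.py", line 14, in fit
    P=[px("side",c+.0315*(X*np.cos(t)+Y*np.sin(t))+h*Z) for t in a for h in(-.036,.036)]
       ~~^^^^^^^^^^^^^^^^^^^^^^^^^^^^^^^^^^^^^^^^^^^^^^
  File "h.py", line 6, in px
    K,R,t=cal(c); p=K@(R@np.array(X,float)+t); return p[:2]/p[2]
          ~~~^^^
  File "h.py", line 4, in cal
    k=ctrl.get_calibration(c); return np.array(k["mtx"]),np.array(k["R"]),np.array(k["t"]).ravel()
ValueError: time passes only in moves, steps and waits
```

```bash
sed -i 's/^def cal(c):/import functools\n@functools.lru_cache\ndef cal(c):/' h.py; python3 tilt.py
```

```text
0.897 tilt in tool 0.42 0.066 -0.006 Z [-0.139  0.021  0.99 ]
0.896 tilt in tool 0.44 0.066 -0.006 Z [-0.158  0.024  0.987]
0.895 tilt in tool 0.38 0.066 -0.003 Z [-0.099  0.015  0.995]
0.894 tilt in tool 0.38 0.054 -0.006 Z [-0.099  0.015  0.995]
0.892 tilt in tool 0.34 0.058 -0.003 Z [-0.06   0.009  0.998]
[ 0.49215269 -0.01192515  0.34594139] [ 3.14143115  0.27937091 -0.15021926] 0.017426722259438514 [-0.06335409  0.24331806  1.62293401  0.02376785  1.55373012  1.65390361]
```

Request:
drive_tool(plan=[{"xyz":[0,2.7,0],"rot":[0,-0.05,0],"grip":0},{"xyz":[0,4,0],"rot":[0,-0.05,0],"grip":0},{"xyz":[0,4,0],"rot":[0,0,0],"grip":0},{"xyz":[0,4,0],"rot":[0,0,0],"grip":0},{"xyz":[0,4,0],"rot":[0,0,0],"grip":0},{"xyz":[0,0,0],"rot":[0,0,0],"grip":0}])

```text
clock: 12.1
tool_pos: [0.4639, -0.2005, 0.3474]
tcp_rot: [3.139, 0.377, -0.155]
force: [0.0, -0.2, -5.2]
width: 0.0178
finger_force: 60.0
```

Request:
drive_tool(plan=[{"xyz":[1.5,0,3.76],"rot":[0,0,0],"grip":0},{"xyz":[1.5,0,3.76],"rot":[0,0,0],"grip":0},{"xyz":[1.5,0,3.76],"rot":[0,0,0],"grip":0},{"xyz":[1.5,0,3.76],"rot":[0,0,0],"grip":0},{"xyz":[1.5,0,3.76],"rot":[0,0,0],"grip":0},{"xyz":[1.5,0,3.76],"rot":[0,0,0],"grip":0},{"xyz":[1.1,0,2.8],"rot":[0,0,0],"grip":0},{"xyz":[0.7,0,1.9],"rot":[0,0,0],"grip":0},{"xyz":[0,0,0],"rot":[0,0,0],"grip":0}])

```text
clock: 13.0
tool_pos: [0.4628, -0.1955, 0.052]
tcp_rot: [-3.141, 0.383, -0.149]
force: [-0.6, 1.0, -4.7]
width: 0.018
finger_force: 60.0
```

```bash
python3 tilt.py
```

```text
0.762 tilt in tool 0.68 0.058 -0.006 Z [-0.29   0.043  0.956]
0.756 tilt in tool 0.68 0.062 -0.006 Z [-0.29   0.043  0.956]
0.752 tilt in tool 0.66 0.066 -0.003 Z [-0.271  0.04   0.962]
0.751 tilt in tool 0.66 0.066 -0.006 Z [-0.271  0.04   0.962]
0.749 tilt in tool 0.66 0.058 -0.006 Z [-0.271  0.04   0.962]
[ 0.46281187 -0.19548638  0.05195636] [-3.14064132  0.38284378 -0.14949222] 0.018014944326532237 [-0.37290159  0.67226998  1.74224232 -0.0918076   1.10317974  1.40457437]
```

Request:
drive_tool(plan=[{"xyz":[0.6,0,1.5],"rot":[0,0,0],"grip":0},{"xyz":[0.35,0,0.9],"rot":[0,0,0],"grip":0},{"xyz":[0.1,0,0.25],"rot":[0,0,0],"grip":0},{"xyz":[0,0,0],"rot":[0,0,0],"grip":0},{"xyz":[0,0,0],"rot":[0,0,0],"grip":0}])

```text
clock: 13.6
tool_pos: [0.4643, -0.1969, 0.0251]
tcp_rot: [3.141, 0.38, -0.15]
force: [-0.7, -0.3, -4.8]
width: 0.0177
finger_force: 60.0
```

Request:
drive_tool(plan=[{"xyz":[0.12,0,0.28],"rot":[0,0,0],"grip":0},{"xyz":[0,0,0],"rot":[0,0,0],"grip":0}])

```text
clock: 13.8
tool_pos: [0.4639, -0.1969, 0.0228]
tcp_rot: [3.141, 0.381, -0.15]
force: [-3.9, 0.5, 4.7]
width: 0.0178
finger_force: 60.0
```

Request:
drive_tool(plan=[{"xyz":[0.12,0,0.28],"rot":[0,0,0],"grip":0},{"xyz":[0,0,0],"rot":[0,0,0],"grip":0}])

```text
clock: 14.0
tool_pos: [0.4629, -0.1966, 0.02]
tcp_rot: [-3.142, 0.383, -0.15]
force: [-7.0, 0.4, 9.1]
width: 0.0176
finger_force: 60.0
```

Request:
drive_tool(plan=[{"xyz":[0,0,0],"rot":[0,0,0],"grip":4},{"xyz":[0,0,0],"rot":[0,0,0],"grip":4},{"xyz":[0,0,0],"rot":[0,0,0],"grip":4},{"xyz":[0,0,0],"rot":[0,0.13,0],"grip":4},{"xyz":[0,0,0],"rot":[0,0.13,0],"grip":4},{"xyz":[0,0,0],"rot":[0,0.12,0],"grip":4},{"xyz":[1.4,0,0.2],"rot":[0,0,0],"grip":4},{"xyz":[0,0,0],"rot":[0,0,0],"grip":4}])

```text
clock: 14.8
tool_pos: [0.4799, -0.1996, 0.0174]
tcp_rot: [3.141, -0.002, -0.15]
force: [-0.4, -0.8, -0.5]
width: 0.0399
finger_force: 0.0
```

Request:
drive_tool(plan=[{"xyz":[0,0,0],"rot":[0,0,0],"grip":0},{"xyz":[0,0,0],"rot":[0,0,0],"grip":0},{"xyz":[0,0,0],"rot":[0,0,0],"grip":0},{"xyz":[0,0,0],"rot":[0,0,0],"grip":0},{"xyz":[0,0,0],"rot":[0,0,0],"grip":0}], grip_force=60)

```text
clock: 15.3
tool_pos: [0.4784, -0.1989, 0.0167]
tcp_rot: [3.142, -0.0, -0.15]
force: [1.0, 0.0, -2.2]
width: 0.0178
finger_force: 60.0
```

Request:
drive_tool(plan=[{"xyz":[0,0,-2],"rot":[0,0,0],"grip":0},{"xyz":[0,0,-3],"rot":[0,0,0],"grip":0},{"xyz":[0,0,-4.5],"rot":[0,0,0],"grip":0},{"xyz":[0,0,-4.5],"rot":[0,0,0],"grip":0},{"xyz":[0,0,-4.5],"rot":[0,0,0],"grip":0},{"xyz":[0,0,-4.5],"rot":[0,0,0],"grip":0},{"xyz":[0,0,-4.5],"rot":[0,0,0],"grip":0},{"xyz":[0,0,-4.5],"rot":[0,0,0],"grip":0},{"xyz":[0,0,-1],"rot":[0,0,0],"grip":0},{"xyz":[0,0,0],"rot":[0,0,0],"grip":0}])

```text
clock: 16.3
tool_pos: [0.4781, -0.1989, 0.3473]
tcp_rot: [3.141, -0.001, -0.15]
force: [-0.3, -0.2, -5.4]
width: 0.0176
finger_force: 60.0
```

```bash
python3 tilt.py
```

```text
0.874 tilt in tool 0.1 0.054 -0.003 Z [-0.1    0.016  0.995]
0.864 tilt in tool 0.06 0.054 0 Z [-0.061  0.01   0.998]
0.863 tilt in tool 0.14 0.054 -0.006 Z [-0.139  0.022  0.99 ]
0.861 tilt in tool 0.04 0.054 0 Z [-0.041  0.007  0.999]
0.856 tilt in tool 0.12 0.054 -0.003 Z [-0.12   0.019  0.993]
[ 0.47808635 -0.19891017  0.34730884] [ 3.14112405e+00 -1.41699030e-03 -1.50180527e-01] 0.017606979190549155 [-4.17206248e-01  1.33619955e-01  1.72854627e+00 -8.15810665e-05
  1.27793601e+00  1.30379443e+00]
```

Request:
drive_tool(plan=[{"xyz":[-0.3,-2.4,0],"rot":[0,0,0],"grip":0},{"xyz":[-0.4,-4,0],"rot":[0,0,0],"grip":0},{"xyz":[0,-4,0],"rot":[0,0,0],"grip":0},{"xyz":[0,-4,0],"rot":[0,0,0],"grip":0},{"xyz":[0,-3,0],"rot":[0,0,0],"grip":0},{"xyz":[0,-1,0],"rot":[0,0,0],"grip":0},{"xyz":[0,0,0],"rot":[0,0,0],"grip":0},{"xyz":[0,0,0],"rot":[0,0,0],"grip":0}])

```text
clock: 17.2
tool_pos: [0.498, -0.0165, 0.3453]
tcp_rot: [3.141, 0.003, -0.15]
force: [0.0, -1.2, -5.6]
width: 0.0175
finger_force: 60.0
```

Run:
```python
from h import *
go([.499,-.0164,.243])
```

```text
from [ 0.498  -0.0165  0.3453] [ 3.141e+00  3.000e-03 -1.500e-01] shift cm [ 0.13 -0.04 10.23]
```

Request:
drive_tool(plan=[{"xyz":[0,0,-1],"rot":[0,0,0],"grip":0},{"xyz":[0,0,1.5],"rot":[0,0,0],"grip":0},{"xyz":[0,0,5],"rot":[0,0,0],"grip":0},{"xyz":[0,0,4.8],"rot":[0,0,0],"grip":0}])

```text
clock: 17.6
tool_pos: [0.5003, -0.0173, 0.2448]
tcp_rot: [-3.141, -0.006, -0.152]
force: [0.9, -1.2, 0.7]
width: 0.0173
finger_force: 60.0
```

Request:
drive_tool(plan=[{"xyz":[0,0,-4.8],"rot":[0,0,0],"grip":0},{"xyz":[0,0,-5],"rot":[0,0,0],"grip":0},{"xyz":[0,0,0],"rot":[0,0,0],"grip":0},{"xyz":[0,0,0],"rot":[0,0,0],"grip":0}])

```text
clock: 18.0
tool_pos: [0.4994, -0.017, 0.3433]
tcp_rot: [-3.141, -0.003, -0.152]
force: [-0.6, -0.3, -6.3]
width: 0.0176
finger_force: 60.0
```

```bash
python3 tilt.py
```

```text
0.885 tilt in tool 0.26 0.058 -0.006 Z [-0.257  0.039  0.966]
0.88 tilt in tool 0.26 0.054 -0.006 Z [-0.257  0.039  0.966]
0.88 tilt in tool 0.26 0.062 -0.006 Z [-0.257  0.039  0.966]
0.878 tilt in tool 0.24 0.054 -0.006 Z [-0.238  0.036  0.971]
0.873 tilt in tool 0.24 0.058 -0.006 Z [-0.238  0.036  0.971]
[ 0.49936888 -0.01695554  0.34334205] [-3.14144549 -0.00321367 -0.15179747] 0.017603868001978294 [-5.76630810e-02  1.05332589e-01  1.77014356e+00 -1.63236221e-04
  1.26290323e+00  1.66497970e+00]
```

Request:
drive_tool(plan=[{"xyz":[0,0,-1],"rot":[0,-0.1,0],"grip":0},{"xyz":[-0.4,0,0],"rot":[0,-0.1,0],"grip":0},{"xyz":[0,0,0],"rot":[0,0,0],"grip":0},{"xyz":[0.34,0,1.67],"rot":[0,0,0],"grip":0},{"xyz":[0.99,0,4.85],"rot":[0,0,0],"grip":0},{"xyz":[0.99,0,4.85],"rot":[0,0,0],"grip":0}])

```text
clock: 18.7
tool_pos: [0.4956, -0.0155, 0.236]
tcp_rot: [-3.141, 0.194, -0.15]
force: [-7.8, 0.5, 38.4]
width: 0.0178
finger_force: 60.0
```

Request:
drive_tool(plan=[{"xyz":[-0.99,0,-4.85],"rot":[0,0,0],"grip":0},{"xyz":[-0.99,0,-4.85],"rot":[0,0,0],"grip":0},{"xyz":[0,0,0],"rot":[0,0,0],"grip":0},{"xyz":[0,0,0],"rot":[0,0,0],"grip":0}])

```text
clock: 19.1
tool_pos: [0.4946, -0.0154, 0.3352]
tcp_rot: [3.142, 0.197, -0.15]
force: [-0.0, -0.2, -5.3]
width: 0.0174
finger_force: 63.3
```

```bash
python3 tilt.py
```

```text
0.828 tilt in tool 0.5 0.054 0 Z [-0.295  0.045  0.955]
0.828 tilt in tool 0.54 0.054 -0.003 Z [-0.332  0.05   0.942]
0.823 tilt in tool 0.52 0.054 0 Z [-0.314  0.048  0.948]
0.821 tilt in tool 0.54 0.058 -0.003 Z [-0.332  0.05   0.942]
0.821 tilt in tool 0.54 0.062 -0.003 Z [-0.332  0.05   0.942]
[ 0.49462561 -0.01543496  0.3351884 ] [ 3.14154856  0.19727605 -0.15034962] 0.017427973907750357 [-0.06560229  0.21135905  1.67495415  0.01666502  1.45188564  1.65193032]
```

Request:
drive_tool(plan=[{"xyz":[0.8,0,3.92],"rot":[0,0,0],"grip":0},{"xyz":[0.6,0,2.94],"rot":[0,0,0],"grip":0},{"xyz":[0.2,0,0.98],"rot":[0,0,0],"grip":0},{"xyz":[0.14,0,0.69],"rot":[0,0,0],"grip":0},{"xyz":[0.04,0,0.2],"rot":[0,0,0],"grip":0},{"xyz":[0.04,0,0.2],"rot":[0,0,0],"grip":0}])

```text
clock: 19.8
tool_pos: [0.4955, -0.0154, 0.2449]
tcp_rot: [-3.141, 0.198, -0.15]
force: [-2.1, 0.7, -2.6]
width: 0.018
finger_force: 63.5
```

Request:
drive_tool(plan=[{"xyz":[0.04,0,0.2],"rot":[0,0,0],"grip":0},{"xyz":[0,0,0],"rot":[0,0,0],"grip":0}])

```text
clock: 20.0
tool_pos: [0.4951, -0.0154, 0.2426]
tcp_rot: [-3.142, 0.199, -0.15]
force: [-1.8, 0.4, -3.3]
width: 0.0183
finger_force: 63.5
```

Request:
drive_tool(plan=[{"xyz":[0.04,0,0.2],"rot":[0,0,0],"grip":0},{"xyz":[0,0,0],"rot":[0,0,0],"grip":0}])

```text
clock: 20.2
tool_pos: [0.4948, -0.0153, 0.2401]
tcp_rot: [-3.142, 0.2, -0.15]
force: [-0.7, -0.4, -1.6]
width: 0.0176
finger_force: 63.5
```

Request:
drive_tool(plan=[{"xyz":[0.04,0,0.2],"rot":[0,0,0],"grip":0},{"xyz":[0,0,0],"rot":[0,0,0],"grip":0}])

```text
clock: 20.4
tool_pos: [0.4947, -0.0153, 0.2378]
tcp_rot: [3.142, 0.2, -0.15]
force: [-0.9, 0.5, -1.7]
width: 0.0177
finger_force: 63.5
```

Request:
drive_tool(plan=[{"xyz":[0.03,0,0.15],"rot":[0,0,0],"grip":0},{"xyz":[0,0,0],"rot":[0,0,0],"grip":0}])

```text
clock: 20.6
tool_pos: [0.4947, -0.0153, 0.2363]
tcp_rot: [3.142, 0.2, -0.15]
force: [-1.3, 0.5, -1.7]
width: 0.0181
finger_force: 63.5
```

Request:
drive_tool(plan=[{"xyz":[0.03,0,0.15],"rot":[0,0,0],"grip":0},{"xyz":[0,0,0],"rot":[0,0,0],"grip":0}])

```text
clock: 20.8
tool_pos: [0.4947, -0.0153, 0.2347]
tcp_rot: [3.142, 0.2, -0.15]
force: [-3.0, 0.5, -1.8]
width: 0.018
finger_force: 63.6
```

Request:
drive_tool(plan=[{"xyz":[0.03,0,0.15],"rot":[0,0,0],"grip":0},{"xyz":[0,0,0],"rot":[0,0,0],"grip":0}])

```text
clock: 21.0
tool_pos: [0.4947, -0.0153, 0.2332]
tcp_rot: [-3.142, 0.2, -0.15]
force: [-1.1, 0.4, -1.7]
width: 0.0176
finger_force: 63.6
```

Request:
drive_tool(plan=[{"xyz":[0.03,0,0.15],"rot":[0,0,0],"grip":0},{"xyz":[0,0,0],"rot":[0,0,0],"grip":0}])

```text
clock: 21.2
tool_pos: [0.4947, -0.0153, 0.2317]
tcp_rot: [3.142, 0.2, -0.15]
force: [-1.6, 0.2, -1.8]
width: 0.0177
finger_force: 63.6
```

Request:
drive_tool(plan=[{"xyz":[0.03,0,0.15],"rot":[0,0,0],"grip":0},{"xyz":[0,0,0],"rot":[0,0,0],"grip":0}])

```text
clock: 21.4
tool_pos: [0.495, -0.0153, 0.231]
tcp_rot: [3.142, 0.2, -0.15]
force: [-3.3, -0.1, 5.2]
width: 0.0176
finger_force: 64.0
```

```bash
python3 tilt.py
python3 - <<'E'
from h import *
im=ctrl.capture("side"); cv2.imwrite("pics/s5.png",cv2.resize(im[120:220,190:290],None,fx=5.5,fy=5.5,interpolation=cv2.INTER_CUBIC))
E
```

```text
0.872 tilt in tool 0.6 0.054 -0.006 Z [-0.385  0.058  0.921]
0.869 tilt in tool 0.52 0.054 0 Z [-0.311  0.047  0.949]
0.868 tilt in tool 0.54 0.058 0 Z [-0.33   0.05   0.943]
0.866 tilt in tool 0.56 0.054 -0.003 Z [-0.349  0.053  0.936]
0.866 tilt in tool 0.6 0.058 -0.006 Z [-0.385  0.058  0.921]
[ 0.4949758  -0.0153392   0.23097999] [ 3.14157512  0.19965454 -0.15022487] 0.01759652739535601 [-0.06550009  0.32021289  1.78164699  0.01773567  1.23873987  1.64806369]
```

View pics/s5.png

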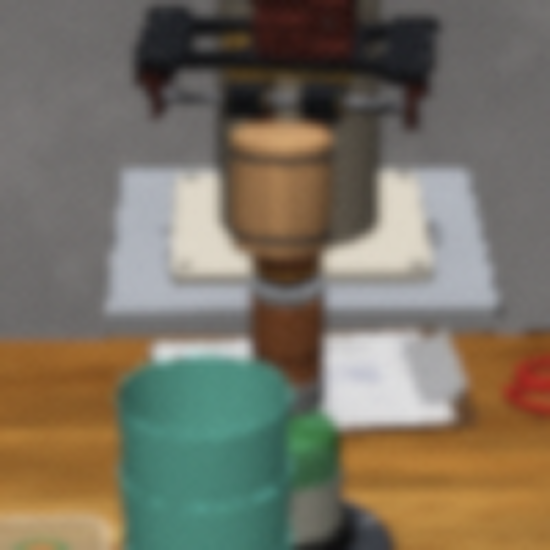

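The mallet face is at crop y≈250. The plunger head sits directly on the barrel's steel ring at y≈285, with no stem visible. I'll confirm by measuring the full travel on the way up.

Request:
drive_tool(plan=[{"xyz":[-0.24,0,-1.17],"rot":[0,0,0],"grip":0},{"xyz":[-0.22,0,-1.08],"rot":[0,0,0],"grip":0},{"xyz":[0,0,0],"rot":[0,0,0],"grip":0},{"xyz":[0,0,0],"rot":[0,0,0],"grip":0}])

```text
clock: 21.95
tool_pos: [0.4951, -0.0154, 0.2537]
tcp_rot: [-3.142, 0.199, -0.15]
force: [-1.5, 0.6, -2.8]
width: 0.0178
finger_force: 63.5
```

Request:
drive_tool(plan=[{"xyz":[-0.02,0,-0.1],"rot":[0,0,0],"grip":0},{"xyz":[0,0,0],"rot":[0,0,0],"grip":0}])

```text
clock: 22.15
tool_pos: [0.4946, -0.0153, 0.2541]
tcp_rot: [3.142, 0.2, -0.15]
force: [-1.3, 0.1, -3.8]
width: 0.0176
finger_force: 63.5
```

Request:
drive_tool(plan=[{"xyz":[-0.02,0,-0.1],"rot":[0,0,0],"grip":0},{"xyz":[0,0,0],"rot":[0,0,0],"grip":0}])

```text
clock: 22.35
tool_pos: [0.4948, -0.0153, 0.2552]
tcp_rot: [3.142, 0.2, -0.15]
force: [-1.1, -0.1, -3.3]
width: 0.0181
finger_force: 63.5
```

Request:
drive_tool(plan=[{"xyz":[-0.02,0,-0.1],"rot":[0,0,0],"grip":0},{"xyz":[0,0,0],"rot":[0,0,0],"grip":0}])

```text
clock: 22.55
tool_pos: [0.4949, -0.0153, 0.2564]
tcp_rot: [-3.142, 0.2, -0.15]
force: [-0.9, -0.7, -2.1]
width: 0.0176
finger_force: 63.5
```

Request:
drive_tool(plan=[{"xyz":[-0.02,0,-0.1],"rot":[0,0,0],"grip":0},{"xyz":[0,0,0],"rot":[0,0,0],"grip":0}])

```text
clock: 22.75
tool_pos: [0.4949, -0.0153, 0.2575]
tcp_rot: [3.142, 0.2, -0.15]
force: [-0.3, -0.4, -3.0]
width: 0.0181
finger_force: 63.5
```

Request:
drive_tool(plan=[{"xyz":[-0.02,0,-0.1],"rot":[0,0,0],"grip":0},{"xyz":[0,0,0],"rot":[0,0,0],"grip":0}])

```text
clock: 22.95
tool_pos: [0.4949, -0.0153, 0.2583]
tcp_rot: [-3.142, 0.2, -0.15]
force: [-0.4, 0.2, -5.4]
width: 0.0179
finger_force: 63.4
```

The plunger's full travel measures about 26.5–27 mm, with only spring force before a hard stop, so the cork is home. Now I'll put the mallet back.

Request:
drive_tool(plan=[{"xyz":[-0.87,0,-4.25],"rot":[0,0,0],"grip":0},{"xyz":[-0.87,0,-4.25],"rot":[0,-0.12,0],"grip":0},{"xyz":[0,2.7,0],"rot":[0,-0.12,0],"grip":0},{"xyz":[0,4,0],"rot":[0,0,0],"grip":0},{"xyz":[0,4,0],"rot":[0,0,0],"grip":0},{"xyz":[0,4,0],"rot":[0,0,0],"grip":0},{"xyz":[0,3.8,0],"rot":[0,0,0],"grip":0},{"xyz":[0,0,0],"rot":[0,0,0],"grip":0},{"xyz":[0,0,0],"rot":[0,0,0],"grip":0}])

```text
clock: 23.85
tool_pos: [0.4669, -0.1987, 0.3448]
tcp_rot: [-3.141, 0.44, -0.152]
force: [0.4, 1.1, -6.1]
width: 0.0176
finger_force: 62.8
```

```bash
python3 tilt.py;python3 -c "
from h import *
s=ctrl.state();p=s['tool_pos'].copy();p[2]=.06;go(p)"
```

```text
0.829 tilt in tool 0.66 0.058 -0.006 Z [-0.216  0.033  0.976]
0.825 tilt in tool 0.62 0.054 -0.006 Z [-0.177  0.027  0.984]
0.825 tilt in tool 0.64 0.062 -0.006 Z [-0.197  0.03   0.98 ]
0.824 tilt in tool 0.62 0.058 -0.006 Z [-0.177  0.027  0.984]
0.824 tilt in tool 0.6 0.058 -0.003 Z [-0.158  0.024  0.987]
[ 0.46689743 -0.19866968  0.34476379] [-3.14095997  0.43991316 -0.15191153] 0.01756265229959592 [-0.36991865  0.35330103  1.51399665 -0.09244616  1.70460674  1.36062517]
from [ 0.4671 -0.1975  0.3449] [-3.141  0.44  -0.15 ] shift cm [1.214e+01 2.000e-02 2.578e+01]
```

Request:
drive_tool(plan=[{"xyz":[1.73,0,3.68],"rot":[0,0,0],"grip":0},{"xyz":[1.73,0,3.68],"rot":[0,0,0],"grip":0},{"xyz":[1.73,0,3.68],"rot":[0,0,0],"grip":0},{"xyz":[1.73,0,3.68],"rot":[0,0,0],"grip":0},{"xyz":[1.73,0,3.68],"rot":[0,0,0],"grip":0},{"xyz":[1.73,0,3.68],"rot":[0,0,0],"grip":0},{"xyz":[1.73,0,3.68],"rot":[0,-0.08,0],"grip":0},{"xyz":[0.8,0,1.39],"rot":[0,0,0],"grip":0},{"xyz":[0.5,0,0.87],"rot":[0,0,0],"grip":0},{"xyz":[0,0,0],"rot":[0,0,0],"grip":0}])

```text
clock: 24.95
tool_pos: [0.4671, -0.1977, 0.0345]
tcp_rot: [-3.141, 0.519, -0.149]
force: [0.2, 0.2, -5.3]
width: 0.0178
finger_force: 62.9
```

Request:
drive_tool(plan=[{"xyz":[0.15,0,0.26],"rot":[0,0,0],"grip":0},{"xyz":[0,0,0],"rot":[0,0,0],"grip":0}])

```text
clock: 25.15
tool_pos: [0.4679, -0.1986, 0.0331]
tcp_rot: [3.141, 0.516, -0.151]
force: [0.2, -0.2, -4.8]
width: 0.0179
finger_force: 62.8
```

Request:
drive_tool(plan=[{"xyz":[0.15,0,0.26],"rot":[0,0,0],"grip":0},{"xyz":[0,0,0],"rot":[0,0,0],"grip":0}])

```text
clock: 25.35
tool_pos: [0.4672, -0.1984, 0.0291]
tcp_rot: [3.141, 0.519, -0.151]
force: [-1.5, 0.3, -5.2]
width: 0.0179
finger_force: 62.8
```

Request:
drive_tool(plan=[{"xyz":[0.15,0,0.26],"rot":[0,0,0],"grip":0},{"xyz":[0,0,0],"rot":[0,0,0],"grip":0}])

```text
clock: 25.55
tool_pos: [0.4667, -0.1982, 0.0253]
tcp_rot: [-3.142, 0.52, -0.15]
force: [-1.5, 1.0, -4.9]
width: 0.018
finger_force: 62.8
```

Request:
drive_tool(plan=[{"xyz":[0.15,0,0.26],"rot":[0,0,0],"grip":0},{"xyz":[0,0,0],"rot":[0,0,0],"grip":0}])

```text
clock: 25.75
tool_pos: [0.4669, -0.1983, 0.023]
tcp_rot: [3.141, 0.52, -0.15]
force: [-1.8, 0.3, 1.8]
width: 0.0178
finger_force: 64.1
```

Request:
drive_tool(plan=[{"xyz":[0,0,0],"rot":[0,0,0],"grip":4},{"xyz":[0,0,0],"rot":[0,0,0],"grip":4},{"xyz":[0,0,0],"rot":[0,0,0],"grip":4},{"xyz":[0,0,0],"rot":[0,0.13,0],"grip":5},{"xyz":[0,0,0],"rot":[0,0.13,0],"grip":5},{"xyz":[0,0,0],"rot":[0,0.13,0],"grip":5},{"xyz":[0,0,0],"rot":[0,0.13,0],"grip":5},{"xyz":[0,0,0],"rot":[0,0,0],"grip":5}])

```text
clock: 26.55
tool_pos: [0.4636, -0.1973, 0.0227]
tcp_rot: [-3.141, 0.001, -0.151]
force: [-1.2, -0.4, -0.2]
width: 0.0503
finger_force: 0.0
```

Request:
drive_tool(plan=[{"xyz":[0,0,-3],"rot":[0,0,0],"grip":5},{"xyz":[0,0,-5],"rot":[0,0,0],"grip":8.7},{"xyz":[0,0,-5],"rot":[0,0,0],"grip":8.7},{"xyz":[0,0,-5],"rot":[0,0,0],"grip":8.7},{"xyz":[0,0,-5],"rot":[0,0,0],"grip":8.7},{"xyz":[0,0,-5],"rot":[0,0,0],"grip":8.7},{"xyz":[0,0,-2],"rot":[0,0,0],"grip":8.7},{"xyz":[0,0,0],"rot":[0,0,0],"grip":8.7}])

```text
clock: 27.35
tool_pos: [0.4694, -0.1993, 0.3271]
tcp_rot: [3.139, -0.005, -0.15]
force: [-0.5, -0.3, -0.3]
width: 0.0869
finger_force: 0.0
```

Run:
```python
from h import *
s=ctrl.state(); go([.5425,-.023,s["tool_pos"][2]],-.15)
im=ctrl.capture("top")
for d in ctrl.silhouettes("mallet","top"): 
    v,u=np.nonzero(d["region"]); P=np.array([atz("top",a,b,.036)[:2] for a,b in zip(u,v)])
    print("mallet",round(d["confidence"],2),d["box"],P.min(0),P.max(0))
for d in ctrl.spot_in("plunger","top"): 
    b=d["box"]; print("pl",round(d["confidence"],2),b,atz("top",b[0]+b[2]/2,b[1]+b[3]/2,.2535))
ctrl.capture("side")
for n in("plunger","corker"):
  for d in ctrl.spot_in(n,"side"): print("side",n,round(d["confidence"],2),d["box"])
```

```text
from [ 0.4694 -0.1993  0.3271] [ 3.139 -0.005 -0.15 ] shift cm [  4.59 -18.53  -0.02] -0.0
mallet 0.58 [310.0, 219.5, 22.9, 64.7] [ 0.33991258 -0.22753803] [ 0.56144872 -0.14636109]
pl 0.69 [266.0, 205.2, 19.0, 19.6] [ 0.54382704 -0.01830866  0.2535    ]
pl 0.6 [312.1, 216.8, 22.8, 68.9] [ 0.44357198 -0.15686027  0.2535    ]
side plunger 0.56 [237.8, 156.4, 12.9, 14.7]
side corker 0.81 [234.0, 155.6, 14.6, 37.9]
```

Request:
drive_tool(plan=[{"xyz":[0.9,-3.7,0],"rot":[0,0,0],"grip":8.7},{"xyz":[0.9,-3.7,0],"rot":[0,0,0],"grip":8.7},{"xyz":[0.9,-3.7,0],"rot":[0,0,0],"grip":8.7},{"xyz":[0.9,-3.7,0],"rot":[0,0,0],"grip":8.7},{"xyz":[1.0,-3.7,0],"rot":[0,0,0],"grip":8.7},{"xyz":[0,0,0],"rot":[0,0,0],"grip":8.7},{"xyz":[0,0,0],"rot":[0,0,0],"grip":8.7}])

```text
clock: 28.35
tool_pos: [0.5396, -0.0217, 0.3212]
tcp_rot: [3.141, 0.003, -0.148]
force: [0.4, -0.1, -0.2]
width: 0.0872
finger_force: 0.0
```

Run:
```python
from h import *
go([.5425,-.0225,.2253],-.15)
```

```text
from [ 0.5396 -0.0217  0.3212] [ 3.141e+00  3.000e-03 -1.480e-01] shift cm [0.33 0.02 9.58] 0.002
```

Request:
drive_tool(plan=[{"xyz":[0.2,0,3],"rot":[0,0,0],"grip":8.7},{"xyz":[0.1,0,3],"rot":[0,0,0],"grip":8.7},{"xyz":[0,0,2.5],"rot":[0,0,0],"grip":8.7},{"xyz":[0,0,1.1],"rot":[0,0,0],"grip":8.7},{"xyz":[0,0,0],"rot":[0,0,0],"grip":8.7},{"xyz":[0,0,0],"rot":[0,0,0],"grip":4},{"xyz":[0,0,0],"rot":[0,0,0],"grip":0},{"xyz":[0,0,0],"rot":[0,0,0],"grip":0},{"xyz":[0,0,0],"rot":[0,0,0],"grip":0},{"xyz":[0,0,0],"rot":[0,0,0],"grip":0}], grip_force=12)

```text
clock: 29.35
tool_pos: [0.5433, -0.0225, 0.2269]
tcp_rot: [-3.141, -0.001, -0.15]
force: [-0.0, -0.7, -0.1]
width: 0.0503
finger_force: 0.0
```

Request:
drive_tool(plan=[{"xyz":[0,0,0],"rot":[0,0,0],"grip":0},{"xyz":[0,0,0],"rot":[0,0,0],"grip":0},{"xyz":[0,0,0],"rot":[0,0,0],"grip":0}], grip_force=45)

```text
clock: 29.65
tool_pos: [0.5432, -0.0225, 0.2267]
tcp_rot: [-3.141, -0.0, -0.15]
force: [0.8, 1.8, 2.4]
width: 0.0438
finger_force: 45.0
```

Request:
drive_tool(plan=[{"xyz":[0,0,-0.5],"rot":[0,0,0],"grip":0},{"xyz":[0,0,-0.8],"rot":[0,0,0],"grip":0},{"xyz":[0,0,-0.8],"rot":[0,0,0],"grip":0},{"xyz":[0,0,-1],"rot":[0,0,0],"grip":0},{"xyz":[0,0,-1.5],"rot":[0,0,0],"grip":0},{"xyz":[0,0,-1.5],"rot":[0,0,0],"grip":0},{"xyz":[0,0,0],"rot":[0,0,0],"grip":0},{"xyz":[0,0,0],"rot":[0,0,0],"grip":0}])

```text
clock: 30.45
tool_pos: [0.543, -0.0226, 0.2877]
tcp_rot: [-3.142, -0.001, -0.15]
force: [0.3, 0.2, -4.5]
width: 0.044
finger_force: 45.0
```

Run:
```python
from h import *
ctrl.capture("side")
for n in("corker","plunger"):
  for d in ctrl.spot_in(n,"side"): print(n,round(d["confidence"],2),d["box"])
s=ctrl.state(); z=s["tool_pos"][2]
print("exp rows top/bottom",px("side",[.5425,-.0225,z+.027]),px("side",[.5425,-.0225,z-.1055]),s["force"],s["width"])
im=ctrl.capture("top")
for d in ctrl.silhouettes("drip_tray","top"):
    if d["confidence"]<.5: continue
    v,u=np.nonzero(d["region"]); P=np.array([atz("top",a,b,.008)[:2] for a,b in zip(u,v)])
    print(cv2.minAreaRect((P*1000).astype(np.float32)))
go([.46,.269,z])
```

```text
corker 0.95 [233.5, 137.4, 15.4, 41.7]
corker 0.37 [232.3, 138.1, 13.4, 17.8]
plunger 0.44 [234.3, 136.8, 11.8, 17.5]
exp rows top/bottom [240.73015257 140.3187688 ] [240.95967305 176.87919648] [ 0.05663665 -0.39141177 -5.03232883] 0.04351414582698582
((462.8062744140625, 272.09674072265625), (166.13632202148438, 189.31703186035156), 83.95983123779297)
from [ 0.5426 -0.0226  0.2867] [ 3.141e+00  1.000e-03 -1.500e-01] shift cm [-1.253e+01 -2.759e+01  2.000e-02]
```

Request:
drive_tool(plan=[{"xyz":[-0.6,-1.4,0],"rot":[0,0,0],"grip":0},{"xyz":[-1.2,-2.7,0],"rot":[0,0,0],"grip":0},{"xyz":[-1.5,-3.4,0],"rot":[0,0,0],"grip":0},{"xyz":[-1.5,-3.4,0],"rot":[0,0,0],"grip":0},{"xyz":[-1.5,-3.4,0],"rot":[0,0,0],"grip":0},{"xyz":[-1.5,-3.4,0],"rot":[0,0,0],"grip":0},{"xyz":[-1.5,-3.4,0],"rot":[0,0,0],"grip":0},{"xyz":[-1.5,-3.4,0],"rot":[0,0,0],"grip":0},{"xyz":[-1.2,-2.1,0],"rot":[0,0,0],"grip":0},{"xyz":[-0.5,-1,0],"rot":[0,0,0],"grip":0}])

```text
clock: 31.7
tool_pos: [0.4592, 0.2713, 0.2871]
tcp_rot: [-3.142, 0.001, -0.148]
force: [0.8, -0.3, -3.6]
width: 0.044
finger_force: 45.0
```

Request:
drive_tool(plan=[{"xyz":[0,0,2],"rot":[0,0,0],"grip":0},{"xyz":[0,0,3],"rot":[0,0,0],"grip":0},{"xyz":[0,0,3],"rot":[0,0,0],"grip":0},{"xyz":[0,0,3],"rot":[0,0,0],"grip":0},{"xyz":[0,0,3],"rot":[0,0,0],"grip":0},{"xyz":[0,0,2],"rot":[0,0,0],"grip":0},{"xyz":[0,0,0],"rot":[0,0,0],"grip":0},{"xyz":[0,0,0],"rot":[0,0,0],"grip":0}])

```text
clock: 32.5
tool_pos: [0.4609, 0.2688, 0.1276]
tcp_rot: [3.141, 0.0, -0.15]
force: [0.1, 0.4, -3.0]
width: 0.0438
finger_force: 45.0
```

Run:
```python
from h import *
go([.46,.27,.1093],-.15)
ctrl.capture("side")
for d in ctrl.spot_in("corker","side"): print(round(d["confidence"],2),d["box"])
s=ctrl.state(); p=s["tool_pos"]; print(px("side",[*p[:2],p[2]+.027]),px("side",[*p[:2],p[2]-.1065]),s["force"])
```

```text
from [0.4609 0.2688 0.1276] [ 3.141  0.    -0.15 ] shift cm [-0.1  -0.1   1.83] -0.0
0.65 [312.8, 169.1, 11.3, 36.4]
[320.41017542 172.67191733] [317.58462902 204.51888937] [ 0.05787054 -0.18468611 -3.72004951]
```

Request:
drive_tool(plan=[{"xyz":[0,0,0.8],"rot":[0,0,0],"grip":0},{"xyz":[0,0,0.6],"rot":[0,0,0],"grip":0},{"xyz":[0,0,0.2],"rot":[0,0,0],"grip":0},{"xyz":[0,0,0],"rot":[0,0,0],"grip":0},{"xyz":[0,0,0],"rot":[0,0,0],"grip":0}])

```text
clock: 33.1
tool_pos: [0.4608, 0.269, 0.1114]
tcp_rot: [3.142, 0.0, -0.15]
force: [0.1, 0.0, -3.4]
width: 0.0435
finger_force: 45.0
```

Request:
drive_tool(plan=[{"xyz":[0,0,0.15],"rot":[0,0,0],"grip":0},{"xyz":[0,0,0],"rot":[0,0,0],"grip":0}])

```text
clock: 33.3
tool_pos: [0.4607, 0.269, 0.1099]
tcp_rot: [3.142, -0.0, -0.15]
force: [-0.4, 0.7, -4.2]
width: 0.0437
finger_force: 45.0
```

Request:
drive_tool(plan=[{"xyz":[0,0,0.15],"rot":[0,0,0],"grip":0},{"xyz":[0,0,0],"rot":[0,0,0],"grip":0}])

```text
clock: 33.5
tool_pos: [0.4612, 0.2692, 0.1088]
tcp_rot: [-3.141, -0.001, -0.15]
force: [-0.1, -0.5, 1.9]
width: 0.0433
finger_force: 45.0
```

Contact with the tray floor. I'll release, rise, and check.

Request:
drive_tool(plan=[{"xyz":[0,0,0],"rot":[0,0,0],"grip":6},{"xyz":[0,0,0],"rot":[0,0,0],"grip":8.7},{"xyz":[0,0,0],"rot":[0,0,0],"grip":8.7},{"xyz":[0,0,0],"rot":[0,0,0],"grip":8.7},{"xyz":[0,0,-2],"rot":[0,0,0],"grip":8.7},{"xyz":[0,0,-4],"rot":[0,0,0],"grip":8.7},{"xyz":[0,0,-4],"rot":[0,0,0],"grip":8.7},{"xyz":[-2,0,-4],"rot":[0,0,0],"grip":8.7},{"xyz":[-3,0,-4],"rot":[0,0,0],"grip":8.7},{"xyz":[0,0,0],"rot":[0,0,0],"grip":8.7}])

```text
clock: 34.5
tool_pos: [0.4113, 0.278, 0.2936]
tcp_rot: [-3.136, -0.006, -0.149]
force: [-0.3, 0.2, -0.6]
width: 0.0867
finger_force: 0.0
```

Run:
```python
from h import *
a=ctrl.capture("side")[140:270,90:360]; b=ctrl.capture("top")[130:310,120:400]
f=lambda i,w:cv2.resize(i,(w,int(i.shape[0]*w/i.shape[1])),interpolation=cv2.INTER_CUBIC)
a,b=f(a,440),f(b,440); cv2.imwrite("pics/end.png",np.vstack([a,b])); print(a.shape,b.shape)
```

```text
(211, 440, 3) (282, 440, 3)
```

View pics/end.png

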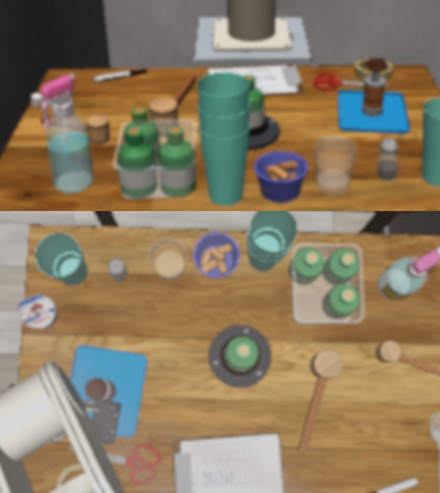

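The final picture shows the corker upright in the blue tray (side crop (375,90), top crop (100,388)). The mallet stands on the table at (327,363), the bottle is bare with its cork in at (241,352), and the other things are undisturbed.

```bash
python3 -c "
from cell import ctrl
print(ctrl.sign_off())"
```

```text
the job is handed in; nothing more can be done
None
```

The job is handed in at about 35 s of the 67 s limit: the cork was driven home with mallet blows (the plunger reached its hard stop), the mallet is back on the table, and the corker stands upright in the blue drip tray.

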